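Check a spring at its marked height and sort it

TASK

Test the spring that stands on the dial scale: press its blue cap straight down, gently and no further than the mark, until the top of the cap is level with the upper face of the red height pointer, hold it there for about two seconds and read the dial, then let it up again. Stand the tested spring upright in the middle of the green tray if the needle was in the green zone at that height, or of the red tray if it was in the red zone. Leave the spring on the white stand, the amber vial and the clear parts box alone.

Things in the scene. Friction and masses are not known exactly. Their poses are not given: they have to be found in the camera images.
- spring_a: upright spring, 52 mm tall free: black base 38 mm diameter x 6 mm, steel coils 30 mm, flat blue cap 38 mm x 8 mm sliding down a guide rod by up to 21 mm; 0.1 kg. Origin: centre of underside. May be lifted by its cap. The two look alike: one is good, the other tired (under half as stiff). Either may be the one on the scale; the other waits on the white stand
- spring_b: upright spring, 52 mm tall free: black base 38 mm diameter x 6 mm, steel coils 30 mm, flat blue cap 38 mm x 8 mm sliding down a guide rod by up to 21 mm; 0.1 kg. Origin: centre of underside. May be lifted by its cap. The two look alike: one is good, the other tired (under half as stiff). Either may be the one on the scale; the other waits on the white stand
- top_a (a point): centre of the flat upper face of the blue cap of spring_a, on the spring's axis; 52 mm over the spring's underside when free, sinking as it is pressed
- top_b (a point): centre of the flat upper face of the blue cap of spring_b, on the spring's axis; 52 mm over the spring's underside when free, sinking as it is pressed
- scale: grey dial scale, fixed to the bench: casing 160 x 160 mm, 45 mm high; over it a square steel pan 150 x 150 mm whose top is 75 mm over the bench; the dial is on its +x side. Origin: centre of the underside; its x axis points to the dial. Its yaw varies
- seat (a point): centre of the pan's upper face, between four steel lugs 4 mm high that locate a spring's base; moves down with the pan as it sinks
- pan (a joint): how far the pan has sunk, in m (0 with an unpressed spring standing on it). The pan is on a spring: it sinks 1 mm for each newton pressed (1000 N/m) and carries the height gauge down with it; no more than 18 N may be put on it
- mark (a point): tip of the red height pointer, at its upper face, nearest the spring. The pointer is a bar 5 mm thick, 8 mm wide, clamped to a post (8 mm diameter, 62 mm high) standing on the pan 55 mm from the spring's axis, midway between the scale's +x and -y; it reaches in to 28 mm from that axis. Its upper face is 36 to 40 mm over the pan, different each time, and sinks with the pan
- dial_centre (a point): centre of the white dial face, 100 mm diameter, tilted up 45 degrees towards the scale's +x. Rim zones: red from 0 to 7.75 N, green above that up to 16 N
- needle (a joint): angle of the black dial needle, rad: 0 with an unpressed spring on the pan, 0.2 rad more per newton pressed, clockwise; the red zone ends and the green zone begins at 1.55 rad
- stand: white stand with a round top plate 64 mm in diameter, 75 mm high, with four lugs like the pan's; holds the waiting spring. Fixed. Origin: centre of the underside
- stand_seat (a point): centre of the stand's top face, where the waiting spring stands
- green_tray: green open tray 110 x 110 mm, 18 mm high, walls and floor 4 mm; fixed. Origin: centre of the underside
- red_tray: red open tray, same sizes as the green one; fixed. Origin: centre of the underside
- vial: loose amber bottle, 36 mm diameter, 60 mm tall. Origin: centre of the underside
- parts_box: loose clear box with compartments, 100 x 160 mm, 35 mm high. Origin: centre of the underside
There are look-alikes about, which are no part of the job. What is shaped like the spring_a but pink is not meant.

How it is judged:
On the way:
1. the spring on the scale is pressed so that its cap's top is level with the pointer's upper face (within 2.5 mm), for 1 s on end (((horizontal distance between spring_a and seat below 0.012 m and z of top_a in the frame of mark between -0.0025 and 0.0025 m) or (horizontal distance between spring_b and seat below 0.012 m and z of top_b in the frame of mark between -0.0025 and 0.0025 m))), for 1 s.
At the end, for the whole second after the job is handed in: The tested spring stands upright (within 0.15 rad), at rest on the floor of the right tray, its axis within 40 mm of the tray's centre: green if it read over 7.75 N at the mark, red if less; the other spring still stands on the white stand (within 12 mm) (((horizontal distance between spring_a and green_tray below 0.04 m and height (world z) of spring_a below 0.012 m and angle between each of spring_a, spring_b's own z axis and vertical below 0.15 rad and linear speed of spring_a below 0.02 m/s and distance between spring_b and stand_seat below 0.012 m) or (horizontal distance between spring_b and red_tray below 0.04 m and height (world z) of spring_b below 0.012 m and angle between each of spring_b, spring_a's own z axis and vertical below 0.15 rad and linear speed of spring_b below 0.02 m/s and distance between spring_a and stand_seat below 0.012 m))); the robot touches nothing.
It fails at once if the spring is squeezed more than 5 mm past the mark ((horizontal distance between spring_a and seat below 0.012 m and z of top_a in the frame of mark below -0.005 m) or (horizontal distance between spring_b and seat below 0.012 m and z of top_b in the frame of mark below -0.005 m)).
It fails at once if more than 18 N is put on the scale's pan (value of joint pan above 0.018 m).
It fails at once if the vial or the parts box is pushed more than 20 mm (distance of any of vial, parts_box from where it was at the start of the episode above 0.02 m).
It also fails if it takes over 64 s, if anything falls off the work surface, if the arm or the gripper's body presses on something with over 40 N, if the wrist force passes 120 N, or if a joint passes its speed limit or range.

ROBOT

A 6-joint arm with a two-finger parallel gripper is mounted at the origin on the work surface. World frame = base frame: x ahead of the robot, y to its left, z up, the work surface at z = 0. Lengths are in m, angles in rad, forces in N, time in s.
With the tool pointing down it reaches from about 0.35 to 0.975 m from the base axis. Payload 4.9 kg.
Tool frame: the origin (TCP) lies at the very end of the fingers, on their centre line; the grasp point (between the pads) lies 19 mm behind it; z points along the fingers, y is the direction in which the jaws open and shut (so a half turn about z gives the same grasp; the last joint's range is limited). The gripper opens to 85 mm and grips with 20 to 120 N. Pads are 22 mm wide; open, the fingers measure 114 mm over their backs; the gripper's body (76 mm by 85 mm) begins 54 mm behind the grasp point. The pads swing forward as they close: fully open they stand 13 mm farther back than shut.
Start: joints at [-1.439, 0.053, 1.613, -0, 1.476, -0.119], TCP at [0.155, -0.605, 0.231] pointing down, gripper open.
Joint ranges: [-3.01, 3.01], [-1.01, 2.22], [0.06, 2.58], [-1.02, 4.17], [0.09, 2.62], [-3.14, 3.14]. Speed limits (rad/s): [2.57, 2.57, 3.14, 3.14, 3.14, 3.14].

INTERFACE

Orientations are given as a unit quaternion [w, x, y, z].
In Python, from plant import state, grab_frame, camera_model, job_done, search_frame, masks_of, place_of gives the robot as it stands.
- The arm moves only by the tool drive_tool, never from a script. Its argument "series" is a list of rows, each a list of 2 entries, a list of its own where there are three numbers: the shift along the world's x, y, z in m, then the turn, a rotation vector about the world's x, y, z in degrees. A call has 1 to 8 rows; each row is the pose to reach, as a shift and turn from the pose commanded when the call began; what a row does not reach only later rows make up. A row lasts 1/10 s, in which the tool goes at most 50 mm and 8.59 degrees, less where a joint would pass 70% of its speed; a pose out of reach is approached as far as the arm can. A call with a gripper value outside its range is refused whole. "fingers" is the closure, from -1 (fully open) to 1 (shut), so that 0 is half open, set as the call begins (left out, the last holds). The fingers move at their own pace and stop on an object; the grip force is fixed at half the most. Time passes only in rows, so rows that repeat a pose let the fingers close. It gives the time, the measured TCP pose, the force and the opening at its end, in the units of the state.
- state(): the state, without advancing time (a new reading comes with each control period).
- grab_frame(name): name is "scene" or "top" or "wrist"; returns the picture (480x640x3 uint8, red, green, blue); there is no depth.
- camera_model(name): a dict with "fovy" (degrees; the focal length in pixels is half the picture's height over the tangent of half this angle, whatever the lens; pixels are square), "cx", "cy" (the principal point, pixels), "rvec" (rotation vector, rad) and "tvec" (3), from world to camera coordinates, as OpenCV has them. Camera axes: x right, y down, z forward; pixel columns grow to the right and rows downward; lengths in m; the calibration is good to about 2 mm. A picture is of the moment at which its call begins: read the wrist's pose just before it. camera_model takes no time and is no camera call; for the wrist camera it gives the pose at the moment of the call.
- job_done(): hands the job in, once; it reports no verdict.
Trained networks look in the newest picture that a camera, given by its name, has taken for a name from the list of things; names that differ only in an ending like _2 or _b are one class to them, and where a whole thing is asked for, a point or a joint stands for the part that bears it (a point fixed in the world has none). Each returns a list of dicts, best first, with "confidence" (0 to 1); they miss things now and then, are a little off and sometimes report something else, mostly with a low value. They report only what shows in the picture. A call takes as long as a camera call. They do not tell look-alikes from the thing itself.
- search_frame(camera, name): "location" ([x, y, z] in m, in world coordinates, good to about 4 mm: the middle of the surface that is visible of it).
- masks_of(camera, name): "pixels" (480x640 bool, what is visible of it).
- place_of(camera, name): "location" ([x, y, z] in m, in world coordinates, good to about 4 mm: a listed point, or the origin of a listed thing).
The state is a dict: "time": time; "joint_pos": joint angles; "joint_vel": joint speeds; "joint_efforts": joint torques, N m; "tool_pos": TCP position; "tool_rot": TCP orientation; "contact_force": force on the tool from outside, world axes, zero at the start; "ft_torque": the same for the moment, N m; "gripper_width": opening from 0.0 (shut) to 1.0 (fully open).
Only numpy, scipy, OpenCV 4.12 (cv2) and the standard library are available. Lean on these libraries where they do the work, as an engineer would, in place of code of your own. Each camera call takes 0.05 s, during which the arm holds its last target.

## Working session

There is one attempt and no reset: what is moved stays moved. The work goes in short steps, Python scripts to look and compute and a tool call to move; the robot and the scene stay as the last step left them, time stands still between calls to the robot, and variables do not carry over. Pictures are saved under pics/ and viewed, and the job is handed in when it is done.

Besides the shell and the picture viewer there is one more tool, called as name(argument=value, ...), one argument or row to a line, values as JSON. drive_tool: Moves the arm, as the interface text tells. Its arguments: {"type":"object","properties":{"series":{"type":"array","items":{"type":"array"}},"fingers":{"type":"number"}},"required":["series"]}

```bash
ls; mkdir -p pics; python3 - <<'E'
from plant import *
import cv2
for n in ("scene","top","wrist"):
    im=grab_frame(n); cv2.imwrite(f"pics/{n}0.png",im[:,:,::-1])
    m=camera_model(n); print(n,m)
print(state())
for c in ("scene","top"):
  for n in ["top_a","spring_a","scale","seat","mark","dial_centre","stand_seat","green_tray","red_tray","vial","parts_box"]:
    print(c,n,[(r["location"],round(r["confidence"],2)) for r in place_of(c,n)])
print(state()["time"])
E
```

```text
pics
scene {'fovy': 56.65184181468621, 'cx': 313.71586698727674, 'cy': 242.2603933151135, 'rvec': array([ 0.93203227,  2.54537832, -1.02268083]), 'tvec': array([ 0.43500753, -0.17752665,  1.12859882])}
top {'fovy': 55.711877933994415, 'cx': 320.0874745201861, 'cy': 229.60552794248076, 'rvec': array([ 2.17749184, -2.1364672 ,  0.17598659]), 'tvec': array([-0.0331837 ,  0.5662597 ,  1.09232107])}
wrist {'fovy': 70.14639747442088, 'cx': 317.18000704330416, 'cy': 243.65906829229053, 'rvec': array([-2.26687609,  1.75782371,  0.29522996]), 'tvec': array([-0.62412204, -0.04196929,  0.38122486])}
{'time': 0.15, 'joint_pos': array([-1.43903206e+00,  5.32038534e-02,  1.61397966e+00, -1.48365940e-05,
        1.47600805e+00, -1.19014746e-01]), 'joint_vel': array([ 0.00109561, -0.0013329 , -0.00348598, -0.00117616,  0.00101416,
        0.00083353]), 'joint_efforts': array([ 4.30095261e-04, -3.94240844e+01, -3.70720625e+01, -1.89978250e-04,
        4.64331635e-03,  3.42632163e-06]), 'tool_pos': array([ 0.15502189, -0.60496437,  0.23034565]), 'tool_rot': array([-7.99390954e-04,  9.92148624e-01,  1.
[... 1045 characters left out ...]

top top_a [([0.5092, 0.1993, 0.0502], 0.68), ([0.5639, -0.0246, 0.1296], 0.61), ([0.5336, 0.2895, 0.1297], 0.55)]
top spring_a [([0.5304, 0.2952, 0.0781], 0.81), ([0.5129, 0.1946, 0.0007], 0.69), ([0.5612, -0.0172, 0.0754], 0.59)]
top scale [([0.5642, -0.0208, -0.0004], 0.97)]
top seat [([0.5692, -0.0188, 0.0753], 0.88)]
top mark [([0.576, -0.0449, 0.1112], 0.6)]
top dial_centre [([0.6817, -0.0674, 0.0556], 0.8), ([0.4223, -0.2823, 0.0024], 0.61)]
top stand_seat [([0.5295, 0.2956, 0.0735], 0.72)]
top green_tray [([0.422, -0.2822, 0.0002], 0.83)]
top red_tray [([0.5765, -0.0465, 0.1093], 0.26)]
top vial [([0.4127, 0.3129, 0.0054], 0.59)]
top parts_box [([0.7038, 0.3115, -0.0014], 0.57)]
1.25
```

View pics/scene0.png

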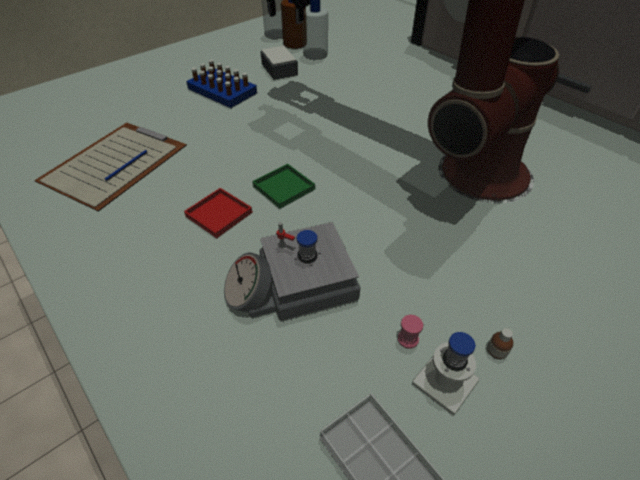

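View pics/top0.png

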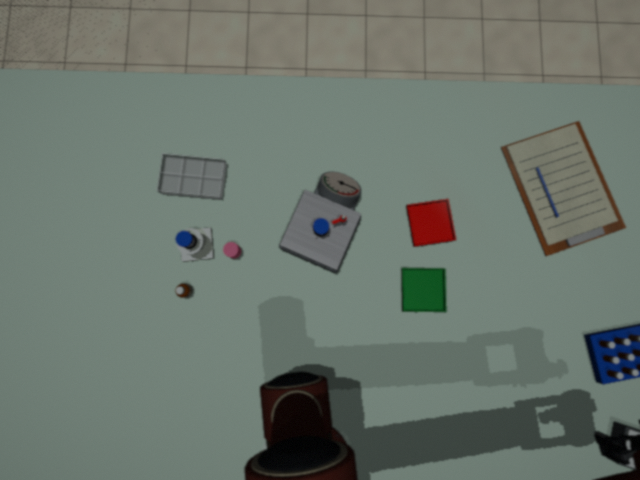

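View pics/wrist0.png

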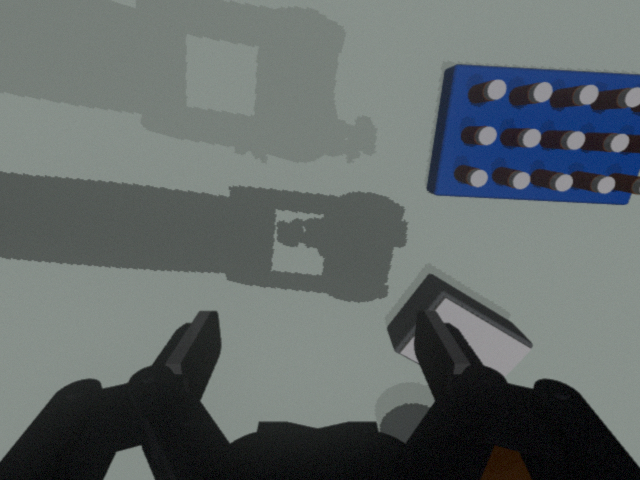

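```bash
cat > h.py <<'E'
from plant import *
import cv2, numpy as np
from scipy.spatial.transform import Rotation as R
def K(m):
    f=240/np.tan(np.radians(m["fovy"]/2)); return np.array([[f,0,m["cx"]],[0,f,m["cy"]],[0,0,1]])
def proj(m,P): return cv2.projectPoints(np.atleast_2d(np.array(P,float)),m["rvec"],m["tvec"],K(m),None)[0][:,0]
def RT(m): return cv2.Rodrigues(m["rvec"])[0],m["tvec"]
def snap(n,name):
    m=camera_model(n); im=grab_frame(n); cv2.imwrite(f"pics/{name}.png",im[:,:,::-1]); return m,im
def ray(m,uv):
    A,t=RT(m); d=A.T@np.linalg.inv(K(m))@np.array([uv[0],uv[1],1]); return -A.T@t,d/np.linalg.norm(d)
def tri(obs):
    M=np.zeros((3,3));b=np.zeros(3)
    for m,uv in obs:
        o,d=ray(m,uv);Q=np.eye(3)-np.outer(d,d);M+=Q;b+=Q@o
    return np.linalg.solve(M,b)
E
python3 - <<'E'
from h import *
s=state();m=camera_model("wrist");q=s["tool_rot"];T=R.from_quat(q[[1,2,3,0]])
A,t=RT(m);c=-A.T@t
print(T.inv().apply(c-s["tool_pos"]), "cam axes in tool",T.inv().as_matrix()@A.T)
print("tool axes",T.as_matrix())
m=camera_model("top");
for p in ([.5645,-.0195,.127],[.574,-.0455,.113],[.575,-.045,.113],[.59,-.307,0],[.4235,-.285,0]):print(proj(m,p),proj(camera_model("scene"),p))
E
```

```text
[ 0.08368696  0.00040409 -0.1421724 ] cam axes in tool [[ 3.38287918e-04 -9.46266253e-01 -3.23388409e-01]
 [ 9.99999114e-01  7.36426074e-04 -1.10878285e-03]
 [ 1.28735545e-03 -3.23387748e-01  9.46265664e-01]]
tool axes [[ 9.68709689e-01  2.48196572e-01 -7.85529985e-06]
 [ 2.48196571e-01 -9.68709688e-01 -4.57537470e-05]
 [-1.89654282e-05  4.23724395e-05 -9.99999999e-01]]
[[319.62964206 225.2609176 ]] [[307.29785358 236.91268475]]
[[330.68095486 222.38101822]] [[294.52435604 236.93818743]]
[[330.47356637 221.95473498]] [[294.26609678 237.33920299]]
[[429.20059673 225.21925029]] [[221.49583985 212.83283633]]
[[421.70305711 289.58085988]] [[284.21347166 187.49442377]]
```

drive_tool(
  series=[
    [[0.2,0.29,0.0],[0,0,-40]],
    [[0.2,0.29,0.0],[0,0,-40]],
    [[0.2,0.29,0.0],[0,0,-40]],
    [[0.2,0.29,0.0],[0,0,-40]],
    [[0.2,0.29,0.0],[0,0,-40]],
    [[0.2,0.29,0.0],[0,0,-40]],
    [[0.2,0.29,0.0],[0,0,-40]],
    [[0.2,0.29,0.0],[0,0,-40]],
  ],
  fingers=1,
)

```text
time: 2.05
tool_pos: [0.3573, -0.3117, 0.2315]
tool_rot: [-0.0, 0.976, -0.219, 0.001]
contact_force: [-0.4, -0.5, -0.3]
gripper_width: 0.002
```

drive_tool(
  series=[
    [[0.17,0.3,-0.01],[0,0,-42]],
    [[0.17,0.3,-0.01],[0,0,-42]],
    [[0.17,0.3,-0.01],[0,0,-42]],
    [[0.17,0.3,-0.01],[0,0,-42]],
    [[0.17,0.3,-0.01],[0,0,-42]],
    [[0.17,0.3,-0.01],[0,0,-42]],
    [[0.17,0.3,-0.01],[0,0,-42]],
    [[0.17,0.3,-0.01],[0,0,-42]],
  ],
)

```text
time: 2.85
tool_pos: [0.5262, -0.0134, 0.2213]
tool_rot: [-0.0, 0.831, -0.556, 0.0]
contact_force: [0.0, -0.2, 0.3]
gripper_width: -0.0
```

```bash
python3 - <<'E'
from h import *
s=state();print(s["time"],s["tool_pos"],s["joint_pos"],s["joint_vel"][:2])
m,im=snap("wrist","w1"); np.save("m1.npy",m,allow_pickle=True)
print(proj(m,[[.5645,-.0195,.127],[.575,-.045,.113]]))
E
```

```text
2.85 [ 0.52623789 -0.01344282  0.22133324] [-1.67096956e-01 -1.79513293e-01  1.85132191e+00  2.46470374e-04
  1.46929204e+00  2.58241501e+00] [0.53055176 0.3371272 ]
[[271.43732517 220.40447458]
 [272.30380548 178.70349891]]
```

View pics/w1.png

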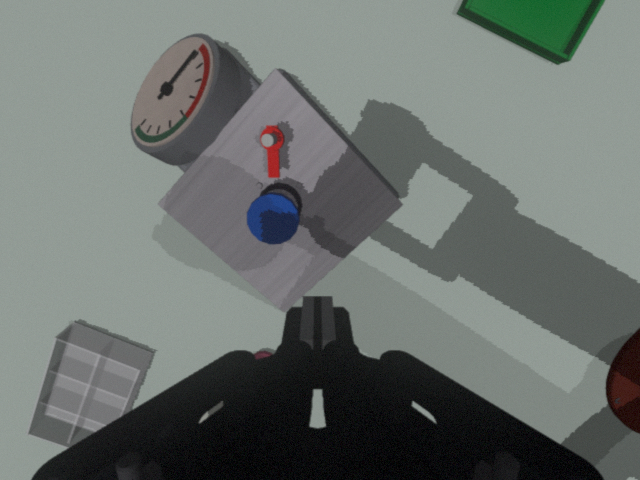

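```bash
python3 - <<'E'
from h import *
import pickle
m,im=snap("wrist","w1b"); pickle.dump(m,open("m1.pkl","wb")); print(state()["joint_vel"][:3],state()["tool_pos"])
E
```

```text
[-0.05933821 -0.02552242  0.02464101] [ 0.52624315 -0.01323005  0.2210701 ]
```

drive_tool(
  series=[
    [[0.05,0,-0.01],[0,0,0]],
    [[0.1,0,-0.02],[0,0,0]],
    [[0.1,0,-0.02],[0,0,0]],
    [[0.1,0,-0.02],[0,0,0]],
  ],
)

```text
time: 3.35
tool_pos: [0.6251, -0.0168, 0.1993]
tool_rot: [0.001, 0.831, -0.557, -0.002]
contact_force: [-0.1, 0.7, -0.0]
gripper_width: 0.004
```

```bash
python3 - <<'E'
from h import *
import pickle
m,im=snap("wrist","w2"); pickle.dump(m,open("m2.pkl","wb")); print(state()["joint_vel"][:3],state()["tool_pos"])
a=cv2.imread("pics/w1b.png")[90:270,190:360];b=im[:,:,::-1][60:300,250:550]
cv2.imwrite("pics/z1.png",cv2.resize(a,None,fx=4,fy=4,interpolation=cv2.INTER_CUBIC)[:600])
cv2.imwrite("pics/z2.png",b)
E
```

```text
[ 0.00334716 -0.05294337  0.01076584] [ 0.62481847 -0.01664165  0.20087965]
```

View pics/w2.png

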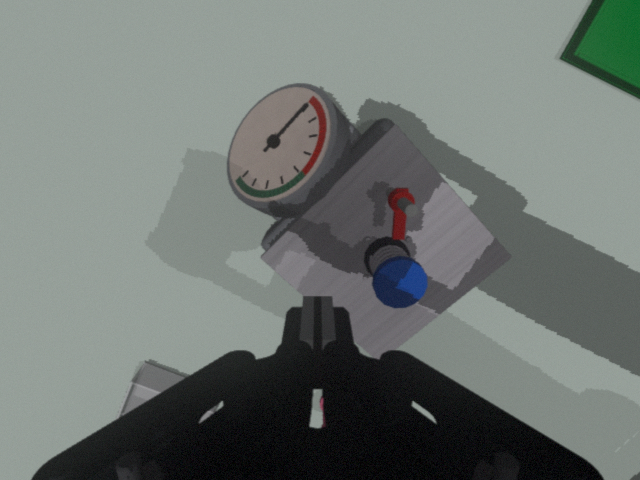

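View pics/z1.png

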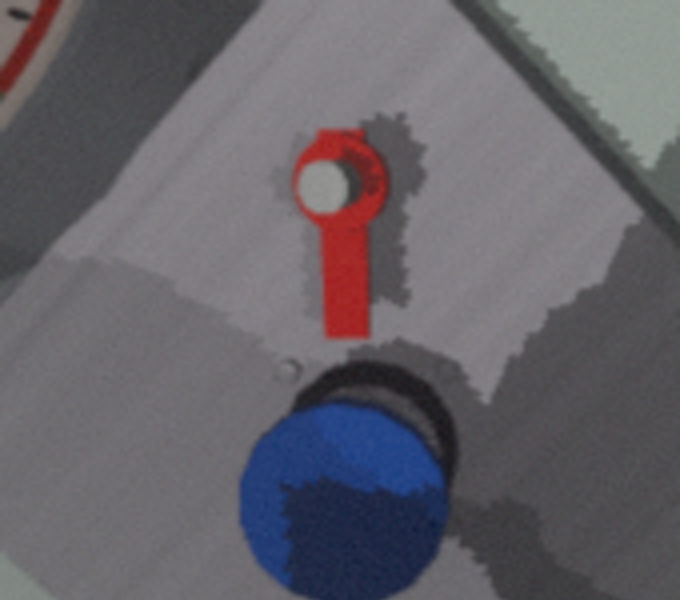

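```bash
python3 - <<'E'
from h import *
b=cv2.imread("pics/w2.png")[170:320,330:500]
cv2.imwrite("pics/z2.png",cv2.resize(b,None,fx=4,fy=4,interpolation=cv2.INTER_CUBIC))
E
```

```text
(no output)
```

View pics/z2.png

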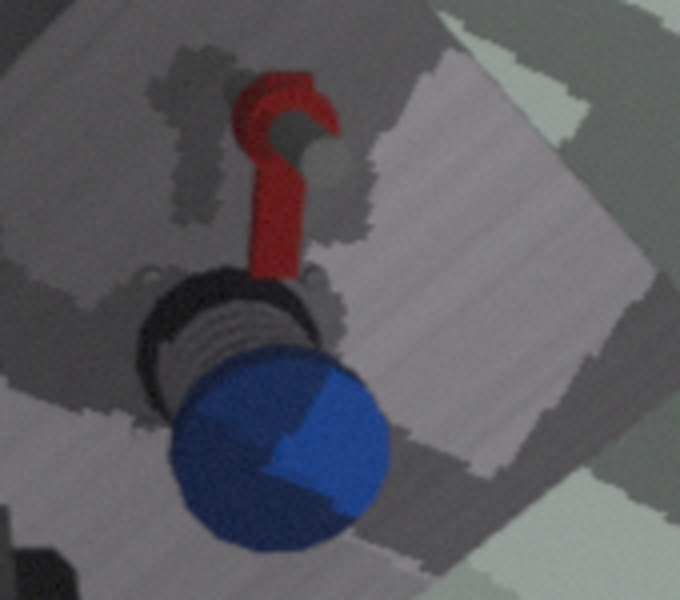

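```bash
python3 - <<'E'
from h import *
import pickle
m1=pickle.load(open("m1.pkl","rb"));m2=pickle.load(open("m2.pkl","rb"))
z=lambda u,v,x0,y0:((u+.5)/4-.5+x0,(v+.5)/4-.5+y0)
a=lambda u,v:z(u,v,190,90); b=lambda u,v:z(u,v,330,170)
for n,p,q in [("tipR",a(369,338),b(298,277)),("tipL",a(326,338),b(251,277)),("post",a(324,187),b(326,159))]:
    P=tri([(m1,p),(m2,q)]);print(n,P,(proj(m1,P)-p),(proj(m2,P)-q))
from scipy.optimize import least_squares
def cap(m,f):
    im=cv2.imread(f).astype(int);B,G,Rr=im[...,0],im[...,1],im[...,2]
    mk=((B>1.7*Rr)&(B-Rr>25)).astype(np.uint8)
    n,l,st,c=cv2.connectedComponentsWithStats(mk)
    return l,st,c
for m,f in ((m1,"pics/w1b.png"),(m2,"pics/w2.png")):
    l,st,c=cap(m,f)
    for i in range(1,len(st)):
        if st[i,4]>300: print(f,st[i],c[i])
E
```

```text
tipR [ 0.57100523 -0.04767594  0.11092619] [[ 0.03575097 -0.0720594 ]] [[-0.04005552  0.07221026]]
tipL [ 0.57834094 -0.0443618   0.10977802] [[-0.02285251  0.04578327]] [[ 0.02530215 -0.0460238 ]]
post [ 0.58490239 -0.07121802  0.13522669] [[ 0.11554945 -0.25744694]] [[-0.14221739  0.25335738]]
pics/w1b.png [ 250  190   52   51 2082] [275.37992315 215.18491835]
pics/w2.png [ 373  257   55   51 2159] [399.70819824 281.87957388]
```

```bash
cat >> h.py <<'E'
from scipy.optimize import least_squares
def capmask(im_bgr):
    im=im_bgr.astype(int);B,G,Rr=im[...,0],im[...,1],im[...,2]
    return ((B>1.6*Rr)&(B-Rr>20)).astype(np.uint8)
def capcontour(f,box=None):
    mk=capmask(cv2.imread(f)); 
    n,l,st,c=cv2.connectedComponentsWithStats(mk)
    i=1+np.argmax(st[1:,4]); 
    c=cv2.findContours((l==i).astype(np.uint8),cv2.RETR_EXTERNAL,cv2.CHAIN_APPROX_NONE)[0]
    return cv2.convexHull(max(c,key=len))[:,0].astype(float)
def capfit(obs,z=None,x0=(.5643,-.0202,.127)):
    th=np.linspace(0,2*np.pi,90)
    def res(p):
        r=[]
        zz=p[2] if z is None else z
        for m,c in obs:
            C=np.c_[p[0]+.019*np.cos(th),p[1]+.019*np.sin(th)]
            P=np.r_[np.c_[C,np.full(90,zz)],np.c_[C,np.full(90,zz-.008)]]
            h=cv2.convexHull(proj(m,P).astype(np.float32))
            r+=[cv2.pointPolygonTest(h,(float(u),float(v)),True)-.4 for u,v in c]
        return r
    return least_squares(res,x0,diff_step=1e-4,x_scale=[.01]*3,loss="soft_l1")
E
python3 - <<'E'
from h import *
import pickle
m1=pickle.load(open("m1.pkl","rb"));m2=pickle.load(open("m2.pkl","rb"))
o=[(m1,capcontour("pics/w1b.png")),(m2,capcontour("pics/w2.png"))]
r=capfit(o);print(r.x,np.std(r.fun),np.mean(r.fun))
for k in o:
    r=capfit([k],z=.127);print(r.x,np.std(r.fun),np.mean(r.fun))
E
```

```text
[ 0.56387168 -0.01985575  0.12566132] 0.4421031200633739 0.5733515710603201
[ 0.56414959 -0.02015588  0.127     ] 0.3439842708108561 0.6863698922847996
[ 0.56404999 -0.0202058   0.127     ] 0.29291509698775686 0.7600609721221923
```

drive_tool(
  series=[
    [[-0.03,-0.002,-0.02],[0,0,0]],
    [[-0.061,-0.0045,-0.045],[0,0,0]],
    [[-0.061,-0.0045,-0.045],[0,0,0]],
    [[-0.061,-0.0045,-0.045],[0,0,0]],
    [[-0.061,-0.0045,-0.045],[0,0,0]],
  ],
)

```text
time: 3.9
tool_pos: [0.5655, -0.0205, 0.1593]
tool_rot: [-0.001, 0.831, -0.557, 0.002]
contact_force: [0.3, -0.3, 0.2]
gripper_width: -0.003
```

```bash
python3 - <<'E'
from h import *
import pickle
m,im=snap("wrist","w3"); pickle.dump(m,open("m3.pkl","wb")); s=state();print(s["joint_vel"][:3],s["tool_pos"],s["contact_force"])
r=capfit([(m,capcontour("pics/w3.png"))],z=.127);print(r.x,np.std(r.fun),np.mean(r.fun))
E
```

```text
[ 0.00631213  0.01659713 -0.01155692] [ 0.56593745 -0.0204651   0.15944306] [ 0.4500498  -0.26625565 -0.130359  ]
[ 0.56411566 -0.0198721   0.127     ] 0.6059955806101677 0.650813736665558
```

View pics/w3.png

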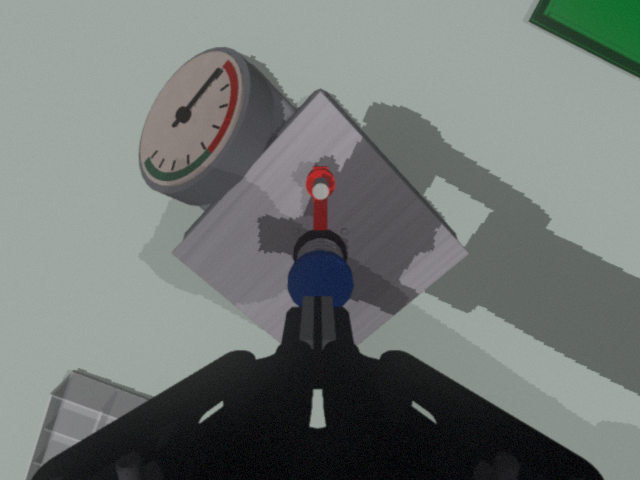

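drive_tool(
  series=[
    [[-0.002,0,-0.015],[0,0,0]],
    [[-0.002,0,-0.02],[0,0,0]],
    [[-0.002,0,-0.02],[0,0,0]],
    [[-0.002,0,-0.02],[0,0,0]],
  ],
)

```text
time: 4.35
tool_pos: [0.562, -0.0199, 0.1357]
tool_rot: [0.0, 0.831, -0.556, -0.0]
contact_force: [0.7, 0.1, 0.5]
gripper_width: -0.0
```

```bash
python3 - <<'E'
from h import *
import pickle
for i in range(3):
    s=state();print(s["tool_pos"],s["contact_force"])
    m,im=snap("wrist","w4"); 
pickle.dump(m,open("m4.pkl","wb"))
b=np.hstack([cv2.imread("pics/w3.png")[150:330,260:380],cv2.imread("pics/w4.png")[150:330,260:380]])
cv2.imwrite("pics/z4.png",cv2.resize(b,None,fx=3.3333,fy=3.3333,interpolation=cv2.INTER_CUBIC))
E
```

```text
[ 0.56202589 -0.01985888  0.13574655] [0.6596208  0.09678816 0.46071864]
[ 0.5622814  -0.01991354  0.13618741] [ 0.34268314  0.66870313 -0.03072406]
[ 0.56238931 -0.01992098  0.13642927] [ 0.40869519 -0.71506453  0.94732174]
```

View pics/z4.png

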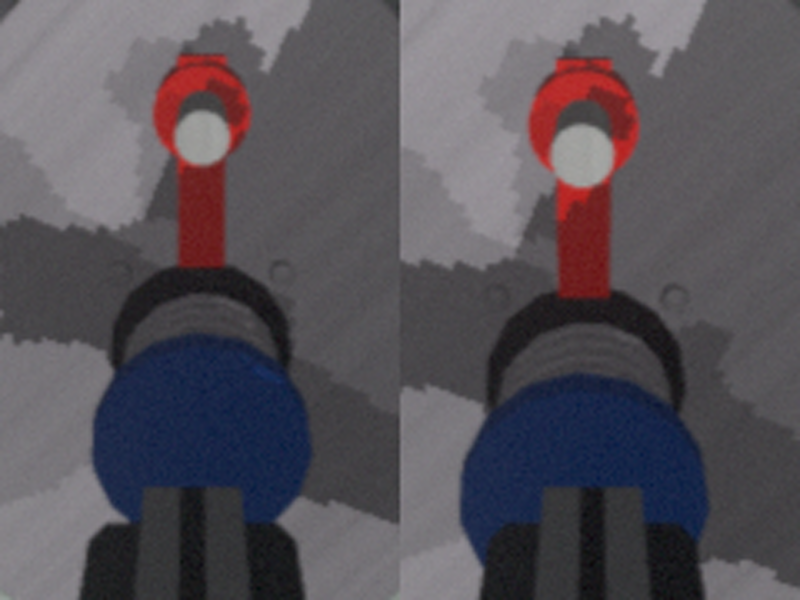

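```bash
python3 - <<'E'
from h import *
import pickle
M=[pickle.load(open(f"m{i}.pkl","rb")) for i in (1,2,3,4)]
s3=3.33333
z=lambda u,v,x0,y0,s:((u+.5)/s-.5+x0,(v+.5)/s-.5+y0)
a=lambda u,v:z(u,v,190,90,4); b=lambda u,v:z(u,v,330,170,4); c=lambda u,v:z(u,v,260,150,s3)
O=[[a(324,187),a(326,338),a(369,338)],[b(326,159),b(251,277),b(298,277)],[c(202,138),c(178,267),c(224,267)],[c(182,155),c(158,297),c(210,297)]]
cc=[capcontour(f"pics/{n}.png") for n in ("w1b","w2")]
th=np.linspace(0,2*np.pi,90)
def res(p,full=False):
    x,y,ph,h=p[:4]; r=[]
    d=np.array([np.cos(ph),np.sin(ph)]);n=np.array([-d[1],d[0]])
    A=np.array([x,y])
    P=[np.r_[A+.055*d,.137],np.r_[A+.028*d+.004*n,.075+h],np.r_[A+.028*d-.004*n,.075+h]]
    for i,m in enumerate(M):
        m=dict(m);m["tvec"]=m["tvec"]+p[4:7]
        if full and i==1: pass
        r+=list((proj(m,P)-np.array(O[i])).ravel())
        if i<2:
            C=np.c_[x+.019*np.cos(th),y+.019*np.sin(th)]
            Q=np.r_[np.c_[C,np.full(90,.127)],np.c_[C,np.full(90,.119)]]
            hh=cv2.convexHull(proj(m,Q).astype(np.float32))
            r+=[(cv2.pointPolygonTest(hh,(float(u),float(v)),True)-.5)*.3 for u,v in cc[i]]
    r+=list(np.array(p[4:7])/.002*.5)
    return np.array(r)
r=least_squares(res,[.564,-.02,-1.18,.037,0,0,0],diff_step=1e-4,x_scale=[.01,.01,.1,.01,.01,.01,.01],loss="soft_l1")
print(r.x,np.degrees(r.x[2]),np.round(res(r.x)[:6],2)); J=r.jac;C=np.linalg.inv(J.T@J)*np.mean(r.fun**2)*2;print("sd",np.sqrt(np.diag(C)))
k=np.round(r.fun,2);print(k[-27+12:])
E
```

```text
[ 5.64281233e-01 -2.06956847e-02 -1.17957161e+00  3.67309089e-02
 -9.59488387e-06  2.23167836e-04  1.04171589e-03] -67.58447462661763 [-0.39 -0.02 -0.27 -0.05 -0.06 -0.01]
sd [2.90074959e-04 6.70078931e-04 2.56783974e-03 3.28394691e-04
 4.79164358e-05 6.82453603e-04 3.76969962e-04]
[ 0.12 -0.1   0.16 -0.18  0.11 -0.18  0.13  0.25  0.12 -0.01  0.01 -0.01
 -0.    0.06  0.26]
```

drive_tool(
  series=[
    [[0.0015,-0.0005,-0.003],[0,0,0]],
    [[0.0015,-0.0005,-0.006],[0,0,0]],
    [[0.0015,-0.0005,-0.008],[0,0,0]],
    [[0.0015,-0.0005,-0.01],[0,0,0]],
    [[0.0015,-0.0005,-0.012],[0,0,0]],
    [[0.0015,-0.0005,-0.014],[0,0,0]],
    [[0.0015,-0.0005,-0.014],[0,0,0]],
    [[0.0015,-0.0005,-0.014],[0,0,0]],
  ],
)

```text
time: 5.3
tool_pos: [0.5636, -0.0204, 0.1224]
tool_rot: [-0.0, 0.831, -0.557, -0.0]
contact_force: [-1.3, -0.3, 1.5]
gripper_width: -0.0
```

```bash
python3 - <<'E'
from h import *
import pickle
for i in range(4):
    s=state();print(s["tool_pos"],s["contact_force"])
    m,im=snap("wrist","w5"); 
pickle.dump(m,open("m5.pkl","wb"))
b=np.hstack([cv2.imread("pics/w5.png")[20:220,130:270],cv2.imread("pics/w5.png")[150:350,260:380]])
cv2.imwrite("pics/z5.png",cv2.resize(b,None,fx=3,fy=3,interpolation=cv2.INTER_CUBIC))
E
```

```text
[ 0.56360968 -0.0204365   0.12244336] [-1.28111125 -0.28063045  1.53060607]
[ 0.56362194 -0.0204266   0.12247761] [-1.47163329  0.49934792  1.77091854]
[ 0.56366193 -0.02039817  0.12250408] [-1.21026495 -0.22048036  1.33239759]
[ 0.56363254 -0.0204071   0.12246759] [-1.65596375  0.29509144  2.06366425]
```

View pics/z5.png

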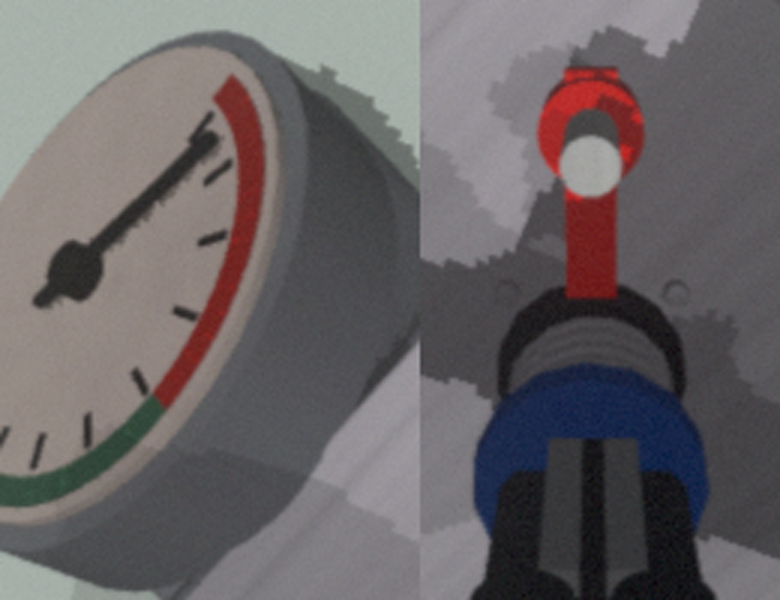

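drive_tool(
  series=[
    [[0,0,-0.0015],[0,0,0]],
    [[0,0,-0.003],[0,0,0]],
    [[0,0,-0.0045],[0,0,0]],
    [[0,0,-0.006],[0,0,0]],
    [[0,0,-0.006],[0,0,0]],
    [[0,0,-0.006],[0,0,0]],
  ],
)

```text
time: 6.1
tool_pos: [0.5637, -0.0204, 0.1164]
tool_rot: [-0.0, 0.831, -0.557, 0.0]
contact_force: [-2.0, -0.4, 3.5]
gripper_width: 0.002
```

```bash
python3 - <<'E'
from h import *
import pickle
F=[]
for i in range(4):
    s=state();print(s["tool_pos"],s["contact_force"]);F.append(s["contact_force"][2])
    m,im=snap("wrist","w6"); 
print(np.mean(F))
pickle.dump(m,open("m6.pkl","wb"))
b=np.hstack([cv2.imread("pics/w6.png")[20:220,130:270],cv2.imread("pics/w6.png")[150:350,260:380]])
cv2.imwrite("pics/z6.png",cv2.resize(b,None,fx=3,fy=3,interpolation=cv2.INTER_CUBIC))
E
```

```text
[ 0.56365387 -0.02043149  0.11641181] [-1.95927503 -0.42270135  3.47354439]
[ 0.56365154 -0.02043131  0.11645863] [-1.72570822 -0.55265042  3.52842769]
[ 0.56364163 -0.02043502  0.11645756] [-1.68266302  0.88625515  2.72504488]
[ 0.56366847 -0.02041014  0.11645208] [-2.4136903   0.72038987  2.75400521]
3.12025554209901
```

View pics/z6.png

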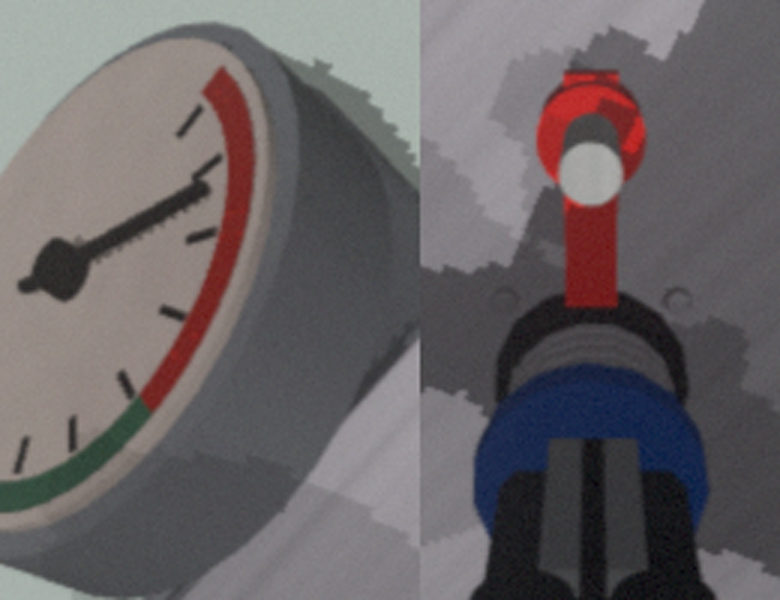

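drive_tool(
  series=[
    [[0,0,-0.0015],[0,0,0]],
    [[0,0,-0.003],[0,0,0]],
    [[0,0,-0.0045],[0,0,0]],
    [[0,0,-0.006],[0,0,0]],
    [[0,0,-0.0075],[0,0,0]],
    [[0,0,-0.0085],[0,0,0]],
    [[0,0,-0.0085],[0,0,0]],
  ],
)

```text
time: 7.0
tool_pos: [0.5636, -0.0204, 0.1078]
tool_rot: [0.0, 0.831, -0.557, -0.0]
contact_force: [-3.4, 0.5, 6.0]
gripper_width: -0.002
```

```bash
python3 - <<'E'
from h import *
import pickle
F=[]
for i in range(4):
    s=state();print(s["tool_pos"],s["contact_force"]);F.append(s["contact_force"][2])
    m,im=snap("wrist","w7"); 
print(np.mean(F))
pickle.dump(m,open("m7.pkl","wb"))
b=cv2.imread("pics/w7.png")
cv2.imwrite("pics/z7.png",cv2.resize(b[20:220,100:300],None,fx=3,fy=3,interpolation=cv2.INTER_CUBIC))
cv2.imwrite("pics/z7b.png",cv2.resize(b[170:350,240:400],None,fx=3.3333,fy=3.3333,interpolation=cv2.INTER_CUBIC))
E
```

```text
[ 0.56361853 -0.02041317  0.1078247 ] [-3.40793341  0.48208459  6.00392762]
[ 0.56364455 -0.0204297   0.10791269] [-2.369058    0.11567301  5.30567164]
[ 0.56365195 -0.02042715  0.1079612 ] [-3.06462044  1.10750205  4.63994134]
[ 0.56365062 -0.02041785  0.10798798] [-3.14328581  0.54604283  5.11421658]
5.2659392929993425
```

View pics/z7.png

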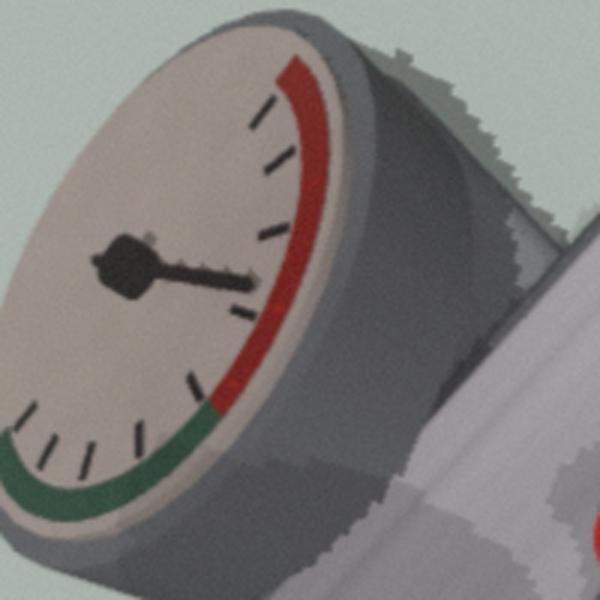

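View pics/z7b.png

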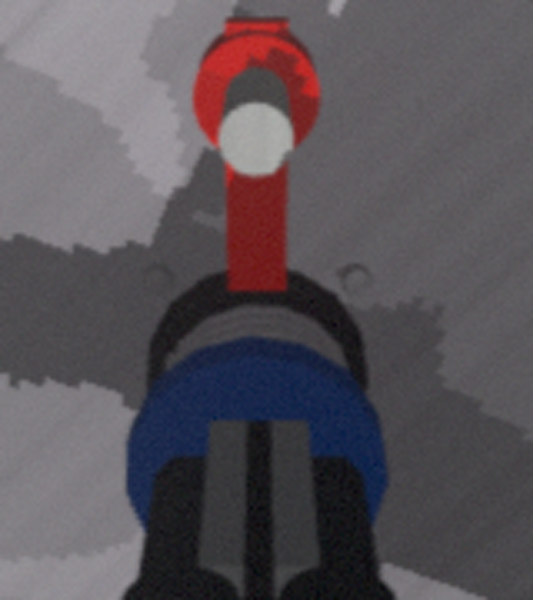

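```bash
python3 - <<'E'
from h import *
import pickle
s=3.33333
z=lambda u,v,x0,y0,s:((u+.5)/s-.5+x0,(v+.5)/s-.5+y0)
# dial
tk=np.array([(263,112),(280,160),(273,232),(243,313),(195,387),(140,440),(88,461),(47,453),(25,416)],float)
N=np.arange(0,17,2);th=.2*N;obj=np.c_[np.cos(th),np.sin(th)]
H,_=cv2.findHomography(tk,obj)
def rd(p): 
    q=cv2.perspectiveTransform(np.array([[p]],float),H)[0,0];return np.arctan2(q[1],q[0])/.2,np.hypot(*q)
for p in [(250,284),(130,267),(215,278),(216,410)]+list(tk):print(p,rd(p))
# pointer/cap
m=pickle.load(open("m7.pkl","rb"))
A=np.array([.56428,-.0205]);ph=-1.1796;d=np.array([np.cos(ph),np.sin(ph)])
F=.0052
for off in (0,.001):
  mm=dict(m);mm["tvec"]=m["tvec"]+[0,0,off]
  post=proj(mm,np.r_[A+.055*d,.137-F])[0];tip=proj(mm,np.r_[A+.028*d,.1117-F])[0]
  print("pred",post,tip,"obs",z(256,139,240,170,s),z(257,291,240,170,s))
  for zt in (.104,.105,.106,.107,.108,.109):
    print(zt,proj(mm,np.r_[A+.019*d,zt-.008])[0][1]-tip[1],proj(mm,np.r_[A+.019*d,zt])[0][1]-tip[1])
print("obs low rim", (337-291)/s,(360-291)/s)
E
```

```text
(250, 284) (np.float64(5.305677322357587), np.float64(0.9532342827093443))
(130, 267) (np.float64(-9.547325251764756), np.float64(0.12841644121674584))
(215, 278) (np.float64(5.222614322285739), np.float64(0.6590775278984908))
(216, 410) (np.float64(7.815589118178334), np.float64(1.235914798265591))
[263. 112.] (np.float64(-0.00019863429212592696), np.float64(0.9982760926475328))
[280. 160.] (np.float64(1.9938720985705596), np.float64(1.0027379416440831))
[273. 232.] (np.float64(4.004456754943981), np.float64(1.0000687350863542))
[243. 313.] (np.float64(6.00373979885269), np.float64(0.999754939869055))
[195. 387.] (np.float64(8.006778290325274), np.float64(0.997357509396891))
[140. 440.] (np.float64(9.992024302961475), np.float64(1.0028247867595657))
[ 88. 461.] (np.float64(11.990093779147157), np.float64(0.9964023589403657))
[ 47. 453.] (np.float64(14.009350561271402), np.float64(1.0043403486446505))
[ 25. 416.] (np.float64(-15.41606244550852), np.float64(0.9981693133078232))
pred [316.45538818 211.225538  ] [316.6220844  256.62095232] obs (316.45007695007695, 211.35004185004186) (316.75007725007725, 256.95008745008744)
0.104 9.47357109560977 16.110908289794224
0.105 10.270103907612793 16.98521413715622
0.106 11.075777744340769 17.870036274505253
0.107 11.890750867745965 18.76556558725764
0.108 12.715185214384121 19.67199760873615
0.109 13.549246502686117 20.589532662501938
pred [316.4613174  211.49092657] [316.62568623 256.53727317] obs (316.45007695007695, 211.35004185004186) (316.75007725007725, 256.95008745008744)
0.104 9.423507562929387 16.01309030090897
0.105 10.214506675592531 16.880827362425123
0.106 11.014528577796 17.758935766348998
0.107 11.8237285371859 18.64760257065393
0.108 12.642265404502211 19.54701935890199
0.109 13.470301717536984 20.45738237793904
obs low rim 13.800013800013799 20.700020700020698
```

drive_tool(
  series=[
    [[0,0,-0.001],[0,0,0]],
    [[0,0,-0.002],[0,0,0]],
    [[0,0,-0.003],[0,0,0]],
    [[0,0,-0.003],[0,0,0]],
    [[0,0,-0.003],[0,0,0]],
  ],
)

```text
time: 7.7
tool_pos: [0.5637, -0.0204, 0.1052]
tool_rot: [0.0, 0.831, -0.556, 0.0]
contact_force: [-2.4, 0.7, 6.7]
gripper_width: 0.002
```

```bash
python3 - <<'E'
from h import *
import pickle
F=[];Z=[]
for i in range(5):
    s=state();F.append(s["contact_force"][2]);Z.append(s["tool_pos"][2])
    m,im=snap("wrist","w8"); 
print(s["time"],np.mean(F),Z)
pickle.dump(m,open("m8.pkl","wb"))
b=cv2.imread("pics/w8.png")
cv2.imwrite("pics/z8.png",cv2.resize(b[20:220,100:300],None,fx=3,fy=3,interpolation=cv2.INTER_CUBIC))
cv2.imwrite("pics/z8b.png",cv2.resize(b[220:320,280:360],None,fx=6,fy=6,interpolation=cv2.INTER_CUBIC))
b=cv2.imread("pics/w7.png")
cv2.imwrite("pics/z7c.png",cv2.resize(b[220:320,280:360],None,fx=6,fy=6,interpolation=cv2.INTER_CUBIC))
b=cv2.imread("pics/w6.png")
cv2.imwrite("pics/z6c.png",cv2.resize(b[20:220,100:300],None,fx=3,fy=3,interpolation=cv2.INTER_CUBIC))
E
```

```text
7.9 6.304305565633961 [np.float64(0.10516764043363194), np.float64(0.10514141671745243), np.float64(0.10514978617259005), np.float64(0.10515527874780584), np.float64(0.10515098697763714)]
```

View pics/z8.png

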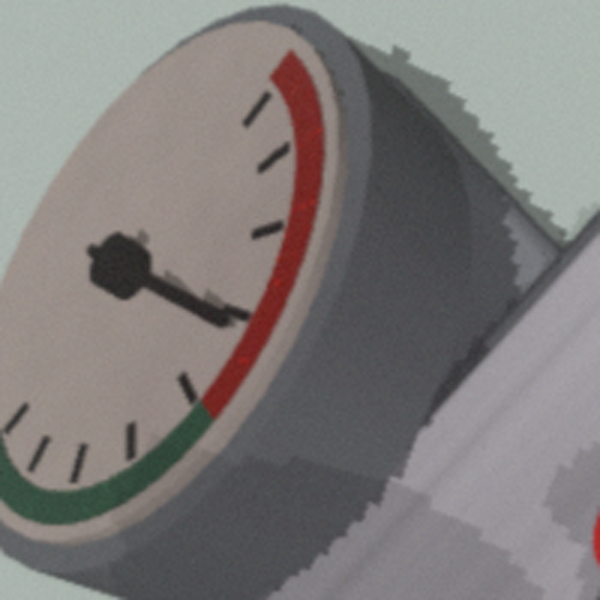

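View pics/z8b.png

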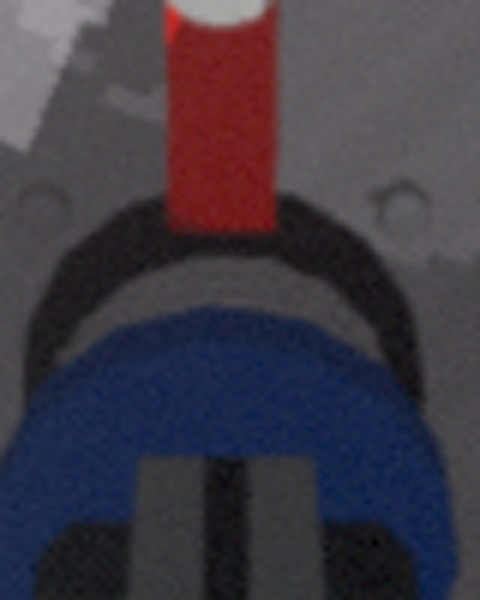

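View pics/z6c.png

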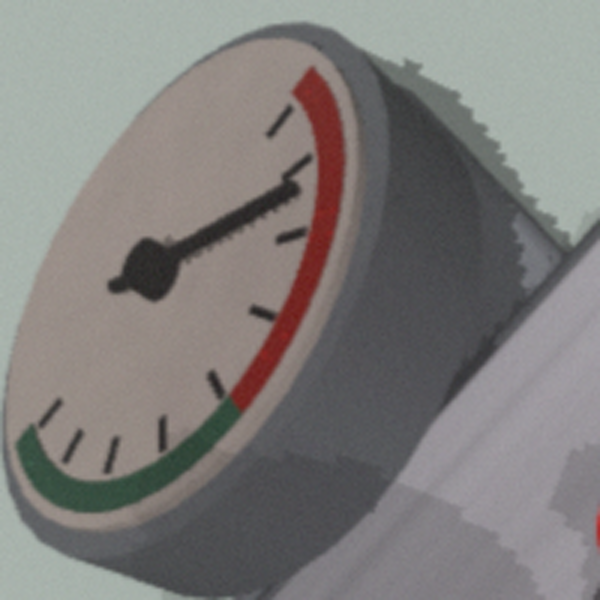

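```bash
python3 - <<'E'
from h import *
import pickle
N=np.arange(0,17,2);th=.2*N;obj=np.c_[np.cos(th),np.sin(th)]
def dial(tk,ps):
    H,_=cv2.findHomography(np.array(tk,float),obj)
    for p in ps:
        q=cv2.perspectiveTransform(np.array([[p]],float),H)[0,0];print(p,np.arctan2(q[1],q[0])/.2)
dial([(257,109),(274,158),(267,231),(236,314),(188,388),(131,441),(79,462),(38,454),(16,417)],[(228,322),(190,299)])
dial([(279,121),(297,167),(291,237),(262,313),(216,384),(163,435),(112,455),(72,446),(50,411)],[(297,187),(240,217)])
A=np.array([.56428,-.0205]);ph=-1.1796;d=np.array([np.cos(ph),np.sin(ph)])
m=pickle.load(open("m8.pkl","rb"));F=.0063
post=proj(m,np.r_[A+.055*d,.137-F])[0];tip=proj(m,np.r_[A+.028*d,.1117-F])[0];print(post,tip,"obs tip",220+232.5/6-.5)
for rel in (-2,-1,0,1,2,3):
    zt=.1117-F+rel/1000
    print(rel,proj(m,np.r_[A+.019*d,zt-.008])[0][1]-tip[1],proj(m,np.r_[A+.019*d,zt])[0][1]-tip[1])
print("obs",(308-232)/6,(336-232)/6,(345-232)/6)
E
```

```text
(228, 322) 6.251695711522595
(190, 299) 6.129688634833925
(297, 187) 2.6170905539116815
(240, 217) 2.2524352087233854
[316.47124456 212.38520756] [316.63391525 258.01638293] obs tip 258.25
-2 9.863294723447154 16.67526673668334
-1 10.680349171102762 17.57319216091969
0 11.50690104519299 18.4820640190037
1 12.343116910666936 19.402083707289762
2 13.189167250310618 20.333457593099638
3 14.045226580619442 21.276397169044913
obs 12.666666666666666 17.333333333333332 18.833333333333332
```

View pics/z7c.png

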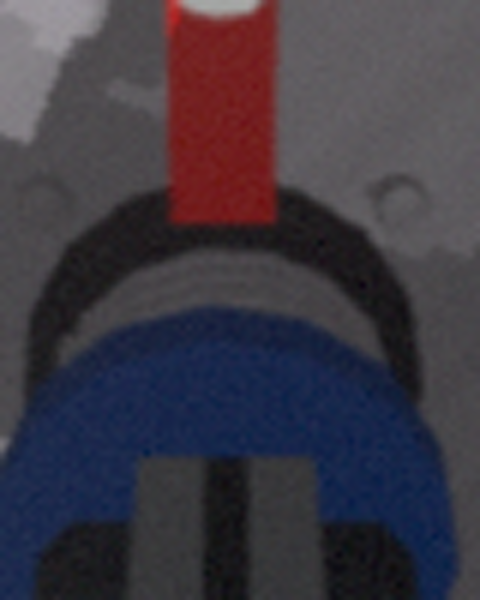

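drive_tool(
  series=[
    [[0,0,-0.0005],[0,0,0]],
    [[0,0,-0.0005],[0,0,0]],
    [[0,0,-0.0005],[0,0,0]],
    [[0,0,-0.0005],[0,0,0]],
    [[0,0,-0.0005],[0,0,0]],
    [[0,0,-0.0005],[0,0,0]],
    [[0,0,-0.0005],[0,0,0]],
    [[0,0,-0.0005],[0,0,0]],
  ],
)

```text
time: 8.75
tool_pos: [0.5636, -0.0204, 0.1047]
tool_rot: [0.0, 0.831, -0.557, -0.0]
contact_force: [-3.8, -0.1, 6.2]
gripper_width: -0.0
```

drive_tool(
  series=[
    [[0,0,0],[0,0,0]],
    [[0,0,0],[0,0,0]],
    [[0,0,0],[0,0,0]],
    [[0,0,0],[0,0,0]],
    [[0,0,0],[0,0,0]],
    [[0,0,0],[0,0,0]],
    [[0,0,0],[0,0,0]],
    [[0,0,0],[0,0,0]],
  ],
)

```text
time: 9.55
tool_pos: [0.5637, -0.0204, 0.1047]
tool_rot: [0.0, 0.831, -0.557, -0.0]
contact_force: [-2.9, 0.4, 7.1]
gripper_width: 0.005
```

```bash
python3 - <<'E'
from h import *
import pickle
F=[];Z=[]
for i in range(6):
    s=state();F.append(s["contact_force"][2]);Z.append(s["tool_pos"][2])
    m,im=snap(["wrist","wrist","wrist","wrist","scene","top"][i],"w9%d"%i)
    if i==3: pickle.dump(m,open("m9.pkl","wb"))
print(s["time"],np.mean(F),np.mean(Z))
b=np.mean([cv2.imread(f"pics/w9{i}.png").astype(float) for i in range(4)],0).astype(np.uint8)
cv2.imwrite("pics/z9.png",np.hstack([cv2.resize(b[60:160,120:200],None,fx=4.5,fy=4.5,interpolation=cv2.INTER_CUBIC),cv2.resize(b[220:320,280:360],None,fx=4.5,fy=4.5,interpolation=cv2.INTER_CUBIC)]))
E
```

```text
9.8 6.665395486593859 0.10469206788778025
```

View pics/z9.png

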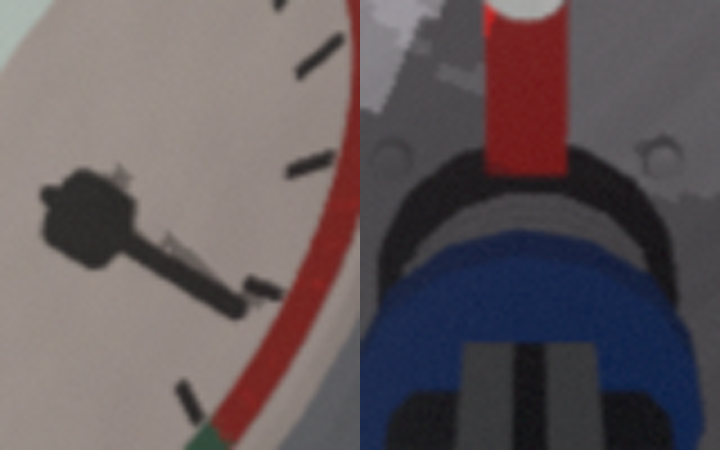

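drive_tool(
  series=[
    [[0,0,0.003],[0,0,0]],
    [[0,0,0.006],[0,0,0]],
    [[0,0,0.009],[0,0,0]],
    [[0,0,0.012],[0,0,0]],
    [[0,0,0.015],[0,0,0]],
    [[0,0,0.018],[0,0,0]],
    [[0,0,0.021],[0,0,0]],
    [[0,0,0.025],[0,0,0]],
  ],
)

```text
time: 10.65
tool_pos: [0.5634, -0.0204, 0.1289]
tool_rot: [0.0, 0.831, -0.557, -0.0]
contact_force: [-0.3, -0.7, -0.1]
gripper_width: -0.0
```

drive_tool(
  series=[
    [[0,0,0.015],[0,0,0]],
    [[0,0,0.025],[0,0,0]],
    [[0,0,0.025],[0,0,0]],
    [[0,0,0.025],[0,0,0]],
  ],
)

```text
time: 11.05
tool_pos: [0.564, -0.0205, 0.1551]
tool_rot: [-0.0, 0.831, -0.557, 0.001]
contact_force: [0.6, -0.1, -0.6]
gripper_width: 0.001
```

drive_tool(
  series=[
    [[0,0,0],[0,0,0]],
    [[0,0,0],[0,0,0]],
    [[0,0,0],[0,0,0]],
    [[0,0,0],[0,0,0]],
    [[0,0,0],[0,0,0]],
    [[0,0,0],[0,0,0]],
    [[0,0,0],[0,0,0]],
    [[0,0,0],[0,0,0]],
  ],
  fingers=-1,
)

```text
time: 11.85
tool_pos: [0.5636, -0.0204, 0.1543]
tool_rot: [-0.0, 0.831, -0.557, 0.0]
contact_force: [0.9, -0.2, 1.0]
gripper_width: 0.997
```

```bash
python3 - <<'E'
from h import *
import pickle
m,im=snap("wrist","w10"); s=state();print(s["time"],s["tool_pos"],s["gripper_width"],s["contact_force"])
r=capfit([(m,capcontour("pics/w10.png"))],z=.127);print(r.x,np.std(r.fun),np.mean(r.fun))
m,im=snap("top","t10")
hsv=cv2.cvtColor(im,cv2.COLOR_RGB2HSV);mk=((hsv[...,0]<8)|(hsv[...,0]>172))&(hsv[...,1]>150)
n,l,st,c=cv2.connectedComponentsWithStats(mk.astype(np.uint8))
for i in range(1,n):
    if st[i,4]>300:
        cc=cv2.findContours((l==i).astype(np.uint8),0,1)[0][0];box=cv2.minAreaRect(cc);print(st[i],c[i],box)
        o,d=ray(m,box[0]);print(o+d*(.018-o[2])/d[2],o+d*(.012-o[2])/d[2])
print([(x["location"],x["confidence"]) for x in place_of("top","red_tray")])
E
```

```text
11.9 [ 0.5636157  -0.02042625  0.15432963] 1.0013801244018943 [ 0.47254951 -0.46305106  0.29647121]
[ 0.56422051 -0.02028294  0.127     ] 0.32279072555828914 0.9947670576463294
[  180   168   183   312 22505] [294.88167074 351.84314597] ((271.33111572265625, 324.8572998046875), (169.40789794921875, 315.90228271484375), 2.480576515197754)
[0.33037126 0.09321914 0.018     ] [0.32997482 0.09371143 0.012     ]
[ 407  201   48   45 1714] [430.29521587 222.55775963] ((430.5540771484375, 222.3243408203125), (42.25053787231445, 42.086143493652344), 80.53767395019531)
[ 0.59473702 -0.30587019  0.018     ] [ 0.59572719 -0.30747113  0.012     ]
[([0.5968, -0.3068, -0.0011], 0.83), ([0.5335, 0.291, 0.13], 0.16)]
```

View pics/w10.png

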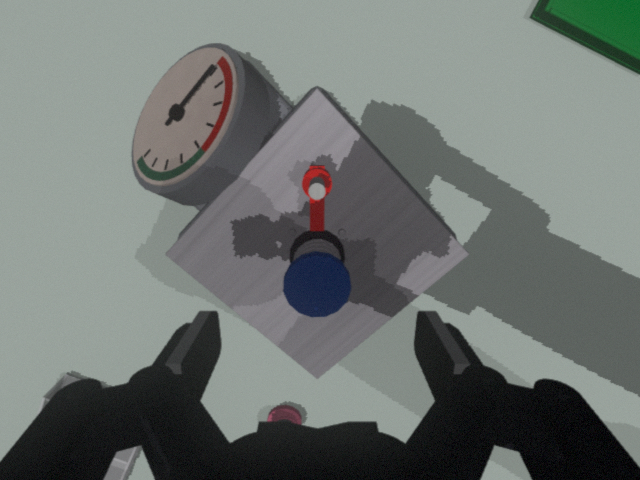

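drive_tool(
  series=[
    [[0,0,-0.02],[0,0,0]],
    [[0,0,-0.04],[0,0,0]],
    [[0,0,-0.053],[0,0,0]],
    [[0,0,-0.053],[0,0,0]],
    [[0,0,-0.053],[0,0,0]],
  ],
)

```text
time: 12.5
tool_pos: [0.5637, -0.0204, 0.1015]
tool_rot: [-0.0, 0.831, -0.557, -0.0]
contact_force: [0.2, -0.5, -0.0]
gripper_width: 0.996
```

drive_tool(
  series=[
    [[0,0,0],[0,0,0]],
    [[0,0,0],[0,0,0]],
    [[0,0,0],[0,0,0]],
    [[0,0,0],[0,0,0]],
    [[0,0,0],[0,0,0]],
    [[0,0,0],[0,0,0]],
    [[0,0,0],[0,0,0]],
    [[0,0,0],[0,0,0]],
  ],
  fingers=1,
)

```text
time: 13.3
tool_pos: [0.5637, -0.0204, 0.1014]
tool_rot: [-0.0, 0.831, -0.557, 0.0]
contact_force: [0.8, -0.2, -0.5]
gripper_width: 0.419
```

```bash
python3 - <<'E'
from h import *
m,im=snap("wrist","w11"); s=state();print(s["time"],s["tool_pos"],s["gripper_width"],s["contact_force"])
E
```

```text
13.35 [ 0.56367096 -0.02044418  0.10135914] 0.4179101394539367 [ 1.32410526 -0.03392609  0.39104517]
```

View pics/w11.png

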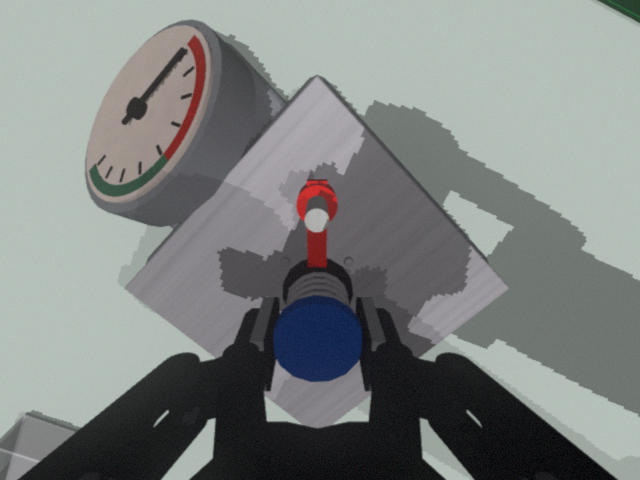

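drive_tool(
  series=[
    [[0,0,0.01],[0,0,0]],
    [[0,0,0.03],[0,0,0]],
    [[0,0,0.05],[0,0,0]],
    [[0,0,0.07],[0,0,0]],
    [[0,0,0.09],[0,0,0]],
    [[0,0,0.09],[0,0,0]],
    [[0,0,0.09],[0,0,0]],
  ],
)

```text
time: 14.05
tool_pos: [0.5635, -0.0204, 0.1914]
tool_rot: [-0.0, 0.831, -0.556, 0.0]
contact_force: [-0.2, 0.1, -1.5]
gripper_width: 0.419
```

```bash
python3 - <<'E'
from h import *
m,im=snap("wrist","w12"); s=state();print(s["time"],s["tool_pos"],s["gripper_width"],s["contact_force"])
E
```

```text
14.1 [ 0.56292821 -0.02028595  0.19023326] 0.41905385668638473 [-0.82030216  0.91689338 -0.31995726]
```

View pics/w12.png

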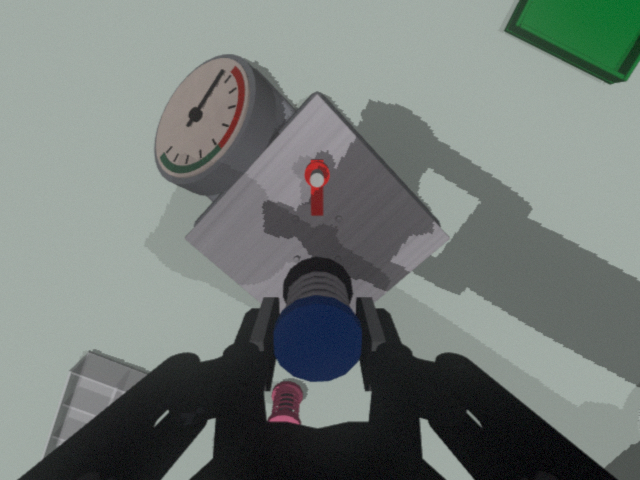

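drive_tool(
  series=[
    [[0.003,-0.02,0],[0,0,0]],
    [[0.008,-0.055,0],[0,0,0]],
    [[0.013,-0.095,0],[0,0,0]],
    [[0.018,-0.135,0],[0,0,0]],
    [[0.022,-0.175,0],[0,0,0]],
    [[0.026,-0.215,0],[0,0,0]],
    [[0.029,-0.255,0],[0,0,0]],
    [[0.031,-0.28,0],[0,0,0]],
  ],
)

```text
time: 14.9
tool_pos: [0.5934, -0.3027, 0.1888]
tool_rot: [0.0, 0.83, -0.557, -0.002]
contact_force: [-0.2, -1.1, -0.8]
gripper_width: 0.413
```

drive_tool(
  series=[
    [[0,-0.006,-0.01],[0,0,0]],
    [[0,-0.006,-0.04],[0,0,0]],
    [[0,-0.006,-0.07],[0,0,0]],
    [[0,-0.006,-0.1],[0,0,0]],
    [[0,-0.006,-0.12],[0,0,0]],
    [[0,-0.006,-0.13],[0,0,0]],
    [[0,-0.006,-0.13],[0,0,0]],
  ],
)

```text
time: 15.6
tool_pos: [0.5928, -0.3044, 0.0579]
tool_rot: [-0.0, 0.831, -0.556, -0.003]
contact_force: [-0.3, -0.9, -2.0]
gripper_width: 0.415
```

```bash
python3 - <<'E'
from h import *
m,im=snap("wrist","w13"); s=state();print(s["time"],s["tool_pos"],s["gripper_width"],s["contact_force"])
snap("scene","s13")
b=cv2.imread("pics/s13.png")[150:290,150:330]
cv2.imwrite("pics/s13z.png",cv2.resize(b,None,fx=4,fy=4,interpolation=cv2.INTER_CUBIC))
E
```

```text
15.65 [ 0.59399975 -0.30536599  0.06006865] 0.4181639686666488 [ 0.00400974 -0.39930672 -0.65291676]
```

View pics/w13.png

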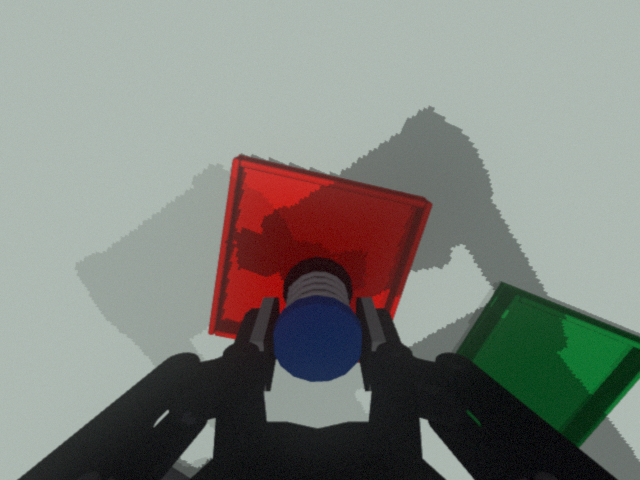

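View pics/s13z.png

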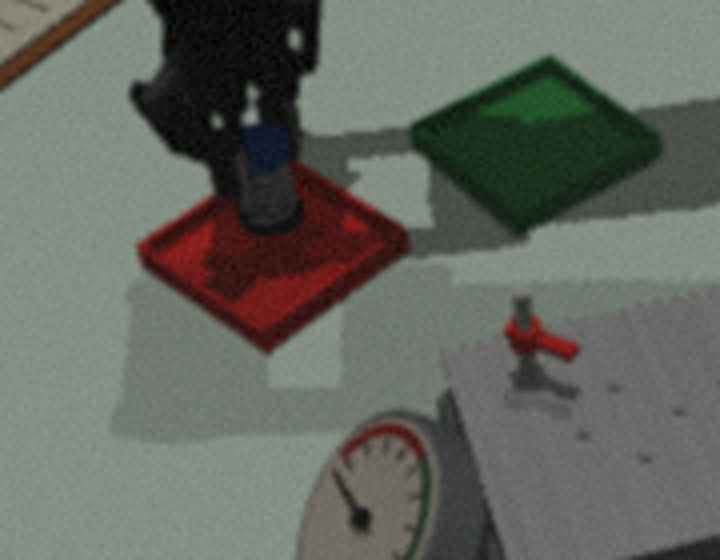

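drive_tool(
  series=[
    [[0,0,-0.01],[0,0,0]],
    [[0,0,-0.02],[0,0,0]],
    [[0,0,-0.025],[0,0,0]],
    [[0,0,-0.028],[0,0,0]],
    [[0,0,-0.03],[0,0,0]],
    [[0,0,-0.03],[0,0,0]],
    [[0,0,-0.03],[0,0,0]],
  ],
)

```text
time: 16.4
tool_pos: [0.5949, -0.3066, 0.0318]
tool_rot: [-0.0, 0.831, -0.557, 0.0]
contact_force: [-0.4, 0.1, -1.0]
gripper_width: 0.418
```

```bash
python3 - <<'E'
from h import *
for i in range(3):
    snap("wrist","w14"); s=state();print(s["time"],s["tool_pos"],s["gripper_width"],s["contact_force"])
E
```

```text
16.45 [ 0.59495857 -0.30663366  0.03174604] 0.4151674339980214 [-0.04897647 -0.17175947 -1.56278407]
16.5 [ 0.59491395 -0.30664244  0.03170571] 0.41575987900906314 [-0.12491882  0.79534041 -0.98007257]
16.55 [ 0.59485189 -0.30659794  0.03160991] 0.4184237863703516 [ 0.23293792  0.76724209 -0.55505922]
```

View pics/w14.png

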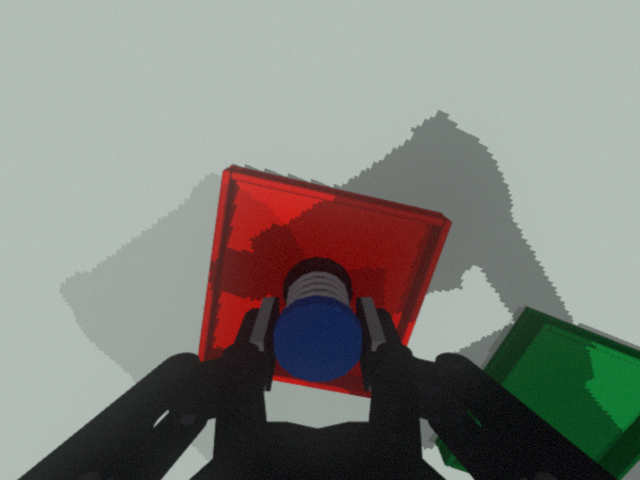

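Just above the floor; lower slightly until contact, release, then retreat.

drive_tool(
  series=[
    [[0,0,-0.0005],[0,0,0]],
    [[0,0,-0.001],[0,0,0]],
    [[0,0,-0.0015],[0,0,0]],
    [[0,0,-0.002],[0,0,0]],
    [[0,0,-0.002],[0,0,0]],
    [[0,0,-0.002],[0,0,0]],
  ],
)

```text
time: 17.15
tool_pos: [0.5949, -0.3066, 0.0295]
tool_rot: [0.0, 0.831, -0.556, 0.0]
contact_force: [1.2, -0.3, 0.5]
gripper_width: 0.419
```

drive_tool(
  series=[
    [[0,0,0],[0,0,0]],
    [[0,0,0],[0,0,0]],
    [[0,0,0],[0,0,0]],
    [[0,0,0],[0,0,0]],
    [[0,0,0],[0,0,0]],
    [[0,0,0],[0,0,0]],
    [[0,0,0],[0,0,0]],
    [[0,0,0],[0,0,0]],
  ],
  fingers=-1,
)

```text
time: 17.95
tool_pos: [0.5946, -0.3064, 0.0293]
tool_rot: [-0.0, 0.831, -0.557, -0.0]
contact_force: [-0.5, 0.5, 0.1]
gripper_width: 0.999
```

```bash
python3 - <<'E'
from h import *
snap("wrist","w15"); s=state();print(s["time"],s["tool_pos"],s["gripper_width"],s["contact_force"])
E
```

```text
18.0 [ 0.59460359 -0.30642831  0.02930487] 1.001257929758436 [0.11573002 0.21122568 0.30219275]
```

View pics/w15.png

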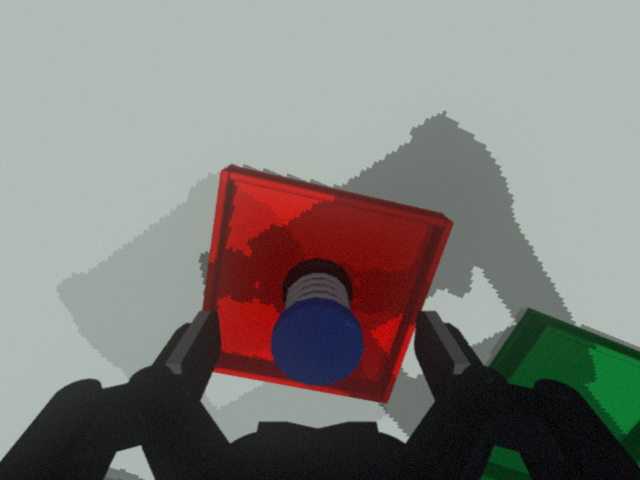

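drive_tool(
  series=[
    [[0,0,0.01],[0,0,0]],
    [[0,0,0.03],[0,0,0]],
    [[0,0,0.07],[0,0,0]],
    [[0,0,0.11],[0,0,0]],
    [[0,0,0.15],[0,0,0]],
    [[0,0,0.19],[0,0,0]],
    [[0,0,0.2],[0,0,0]],
    [[0,0,0.2],[0,0,0]],
  ],
)

```text
time: 18.8
tool_pos: [0.5958, -0.3072, 0.2332]
tool_rot: [-0.0, 0.831, -0.557, 0.003]
contact_force: [0.0, -0.1, 0.0]
gripper_width: 1.0
```

drive_tool(
  series=[
    [[-0.04,0,0],[0,0,0]],
    [[-0.08,0,0],[0,0,0]],
    [[-0.12,0,0],[0,0,0]],
    [[-0.16,0,0],[0,0,0]],
    [[-0.16,0,0],[0,0,0]],
    [[-0.16,0,0],[0,0,0]],
  ],
)

```text
time: 19.4
tool_pos: [0.4334, -0.3059, 0.2272]
tool_rot: [-0.0, 0.831, -0.557, -0.001]
contact_force: [0.5, -0.3, 0.6]
gripper_width: 0.999
```

```bash
python3 - <<'E'
from h import *
for n in ("scene","top"):
    snap(n,n+"16"); print(n,[(np.round(r["location"],3),round(r["confidence"],2)) for r in place_of(n,"spring_a")],[(np.round(r["location"],3),round(r["confidence"],2)) for r in place_of(n,"red_tray")])
s=state();print(s["time"],s["tool_pos"],s["contact_force"])
E
```

```text
scene [(array([ 0.597, -0.304,  0.006]), 0.73), (array([0.528, 0.294, 0.074]), 0.72), (array([ 0.509,  0.196, -0.003]), 0.68)] [(array([ 0.593, -0.306,  0.004]), 0.57)]
top [(array([0.53 , 0.297, 0.075]), 0.82), (array([ 0.511,  0.196, -0.   ]), 0.81), (array([ 0.567, -0.02 ,  0.077]), 0.74), (array([ 0.593, -0.308,  0.005]), 0.49)] [(array([ 0.595, -0.306, -0.003]), 0.88), (array([ 0.423, -0.28 , -0.001]), 0.63)]
19.7 [ 0.43532418 -0.30634186  0.22902549] [-0.72288503  0.0928929   0.04125382]
```

View pics/scene16.png

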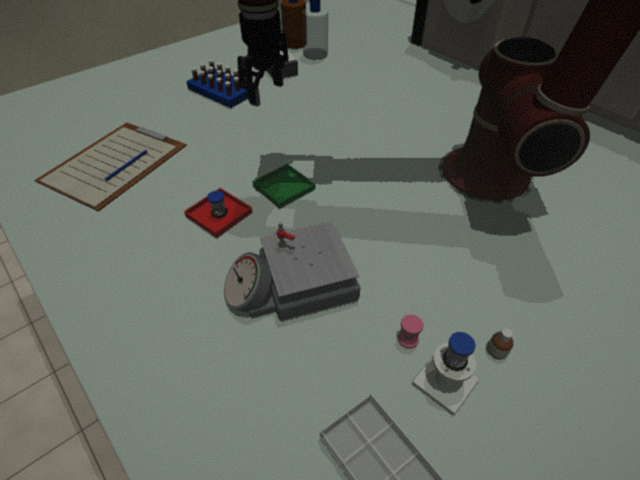

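View pics/top16.png

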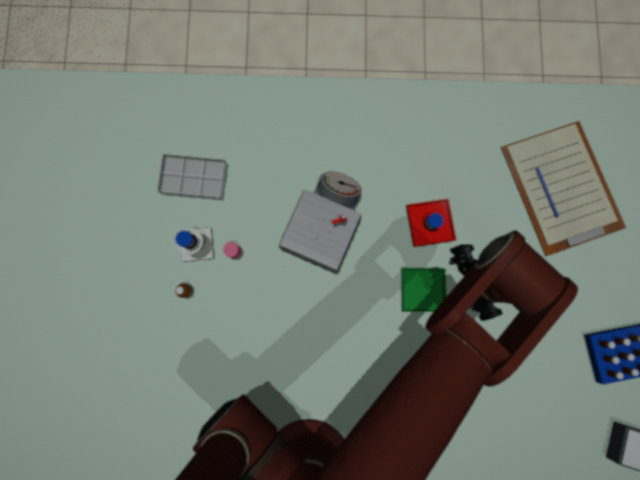

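```bash
python3 -c "
from plant import *
print(job_done())"
```

```text
the job is handed in; nothing more can be done
None
```

I tested the spring on the scale, read it as red, and stood it upright in the middle of the red tray. The job is handed in; it reported no verdict.

- **Height:** I measured the pointer's upper face at about 36.7 mm over the pan. I pressed the cap to within about 1 mm of level with it and held it there for about 2 s. The checks disagreed slightly: the arm's position put the cap about 0.7 mm below level, and the wrist picture put it between 0.75 mm below and 0.85 mm above.
- **Reading:** The needle showed about 6.4 N and the force sensor 6.7 N, both in the red zone (under 7.75 N). At lighter presses the two differed by up to about 0.8 N.
- **Placing:** In the last pictures the spring stands upright within about 5 mm of the red tray's centre. The other spring, vial and parts box look unmoved, and the gripper is clear with no contact force.
- **False detection:** The top-camera network still listed a spring on the now empty scale. Both pictures show the pan bare.

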